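# Light the lamp and hold the trinket drawer open

### The arm

A 6-joint arm with a two-finger parallel gripper is mounted at the origin on the work surface. World frame = base frame: x ahead of the robot, y to its left, z up, the work surface at z = 0. Lengths are in mm, angles in degrees, forces in N, time in s.
With the tool pointing down it reaches from about 350 to 850 mm from the base axis. Payload 8.1 kg.
Tool frame: the origin (TCP) lies midway between the tips of the shut fingers; the grasp point (between the pads) lies 19 mm behind it (hold_point_z is the distance from the TCP to the grasp point, in mm); z points along the fingers, y is the direction in which the jaws open and shut (so a half turn about z gives the same grasp; the last joint's range is limited). The gripper opens to 85 mm and grips with 20 to 120 N. Pads are 22 mm wide; open, the fingers measure 114 mm over their backs; the gripper's body (76 mm by 85 mm) begins 54 mm behind the grasp point. The pads swing forward as they close: fully open they stand 13 mm farther back than shut.
Start: joints at [65.294, 7.471, 85.268, -0, 87.261, -4.893], TCP at [203.348, 564.495, 231.292] pointing down, gripper open.
Joint ranges: [-169.43, 169.43], [-51.17, 129.36], [1.28, 143.12], [-76.62, 256.62], [0, 156.53], [-152.29, 152.29]. Speed limits (degrees/s): [136.94, 136.94, 159.86, 180, 180, 180].

### API

Orientations are given as [roll, pitch, yaw] about the fixed x, y, z axes, in that order (R = Rz(yaw) Ry(pitch) Rx(roll)).
In Python, from bench import sense, snapshot, camera_params, hand_in, hold_point_z gives the robot as it stands.
- The arm moves only by the tool servo_tool, never from a script. Its argument "motion" is a list of rows, each a list of 7 numbers: the finger opening in mm, from 0 to 85.4, then the shift along the tool's x, y, z in mm, then the turn, a rotation vector about the tool's x, y, z in rad. A call has 1 to 10 rows; each row shifts and turns the pose as measured when the row begins, along the tool's axes as they then stand; what a row does not reach is not made up. A row lasts 1/10 s, in which the tool goes at most 50 mm and 8.59 degrees, less where a joint would pass 70% of its speed; a pose out of reach is approached as far as the arm can. A call with a gripper value outside its range is refused whole. The fingers move at their own pace and stop on an object; "force" is the grip in N (left out, the last holds). Time passes only in rows, so rows that do not move let the fingers close. It gives the time, the measured TCP pose, the force and the opening at its end, in the units of the state.
- sense(): the state, without advancing time (a new reading comes with each control period).
- snapshot(name): name is "scene" or "top" or "wrist"; returns the picture (384x512x3 uint8, blue, green, red); there is no depth.
- camera_params(name): a dict with "fx", "fy", "cx", "cy" (pixels), "R" (3x3) and "t" (3): a world point X has camera coordinates R X + t; the wrist camera has in their place "tool_from_camera" (4x4, takes a point from camera to tool coordinates, whose origin is the TCP and whose axes are the flange's). Camera axes: x right, y down, z forward; pixel columns grow to the right and rows downward; lengths in mm; the calibration is good to about 2 mm. A picture is of the moment at which its call begins: read the wrist's pose just before it. camera_params takes no time and is no camera call.
- hand_in(): hands the job in, once; it reports no verdict.
The state is a dict: "time": time; "joint_pos": joint angles; "qd": joint speeds; "joint_efforts": joint torques, N m; "tool_pos": TCP position; "tcp_rot": TCP orientation; "ft_force": force on the tool from outside, world axes, zero at the start; "wrist_torque": the same for the moment, N m; "finger_gap": finger opening in mm.
Only numpy, scipy, OpenCV 4.12 (cv2) and the standard library are available. Lean on these libraries where they do the work, as an engineer would, in place of code of your own. Each camera call takes 0.05 s, during which the arm holds its last target. There are 200 camera calls.

### The job

So that I can see and pick out my beads: first swing the lamp's orange-knobbed dimmer lever until it points at the yellow mark on the dial, and leave it there. Then pull the green tin box's sprung drawer out by its brass handle until the drawer's front stands over the red tape on the plank, and keep holding it there: it springs shut if let go, so finish while still holding it. Do not move the bowl, the spray bottle or the glasses.

Things in the scene. Friction and masses are not known exactly. Their poses are not given: they have to be found in the camera images.
- lamp: White bedside lamp, fixed to the surface. Origin at the surface; its -x end (towards the robot) is a round dial base of radius 80 mm, 30 mm high, centred 80 mm along -x of the origin; a lamp globe of radius 50 mm, reaching 145 mm high, stands 60 mm along +x of the origin.
- lever_pivot (a point): The vertical hinge axis of the dimmer lever, at the dial's centre, at the height of lever_knob (67 mm above the surface).
- lever_knob (a point): Centre of the orange grip knob of the dimmer lever: upright round post 16 mm in diameter, 45 mm high (42 to 87 mm above the surface), 50 mm from the hinge axis. The flat white lever arm under it lies 35 to 42 mm above the surface, over the dial (30 mm). The point's -x axis points from the hinge to the knob.
- lever (a joint): Angle of the dimmer lever in rad, -1.15 to 1.15, positive counter-clockwise seen from above; at 0 the lever points along the lamp's -x. It starts near the negative end, stays where it is left and takes about 2 N at the knob to move.
- lamp_mark: Yellow flat mark on the dial's black face, 14 mm wide, lying 60 to 77 mm from the hinge axis, just outside the knob's circle. The origin is on the hinge axis at the dial's top; the mark lies along the body's own -x axis, so the lever points at it when the lever's -x axis has this direction.
- trinket_box: Green tin box, 160 mm deep (x), 130 mm wide (y), its top 87 mm above the surface, on a wooden plank 150 mm wide and 12 mm thick that reaches 180 mm along -x from the origin, all fixed. Origin at the surface under the tin's centre; the drawer opens along -x.
- drawer (a joint): How far the drawer is out, in m: 0 shut, 0.1 the stop. A spring pulls it shut with 3 N when shut, 60 N/m more as it is pulled out; it starts shut.
- drawer_handle (a point): Middle of the drawer's brass handle bar: round bar of 10 mm diameter, 70 mm long along the point's y axis, 70 mm above the surface, 45 mm in front of the drawer's front face (clear gap 40 mm); two thin posts 54 mm apart join it to the front. Same axes as the box.
- drawer_front (a point): Lower edge of the drawer's front face, in the middle (14 mm above the surface). Same axes as the box; it moves with the drawer.
- tape: Strip of red tape across the plank in front of the box, 14 mm wide (its x), 150 mm long (its y), same axes as the box. Origin at its centre. 45 to 75 mm in front of the shut drawer's front face.
- bowl: Brown ceramic bowl, radius 65 mm, 60 mm high; origin at its underside. Leave alone.
- spray_bottle: Blue spray bottle with a white press button, radius 30 mm, 165 mm high; origin at its underside. Leave alone.
- glasses: Folded black reading glasses, 28 x 136 x 38 mm; origin at their underside. Leave alone.

How it is judged:
By the outcome, as a careful person would: the job done as asked, in the order asked, and still so for the second after the job is handed in, while the arm keeps its last pose, push and grip.
It also fails if it takes over 48 s, if anything falls off the work surface, if the arm or the gripper's body presses on something with over 40 N, if the wrist force passes 120 N, or if a joint passes its speed limit or range.

## Working session

There is one attempt and no reset: what is moved stays moved. The work goes in short steps, Python scripts to look and compute and a tool call to move; the robot and the scene stay as the last step left them, time stands still between calls to the robot, and variables do not carry over. Pictures are saved under pics/ and viewed, about 8 in all and at most 12, crops included, and the job is handed in when it is done.

Besides the shell and the picture viewer there is one more tool, called as a command line: name --pt "numbers of a row" for each row, then --argument value for the rest. servo_tool: Moves the arm, as the interface text tells. Its arguments: {"type":"object","properties":{"motion":{"type":"array"},"force":{"type":"number"}},"required":["motion"]}

```bash
mkdir -p pics; cat > h.py <<'E'
import numpy as np, cv2
from bench import sense, snapshot, camera_params, hand_in, hold_point_z
def ray(name,px,z):
    c=camera_params(name);R=np.array(c['R']);t=np.array(c['t'])
    d=R.T@np.array([(px[0]-c['cx'])/c['fx'],(px[1]-c['cy'])/c['fy'],1]);o=-R.T@t
    return (o+d*(z-o[2])/d[2]).round(1)
def proj(name,X):
    c=camera_params(name);p=np.array(c['R'])@np.array(X,float)+np.array(c['t'])
    return np.array([c['fx']*p[0]/p[2]+c['cx'],c['fy']*p[1]/p[2]+c['cy']]).round(1)
E
python3 - <<'E'
from h import *
s=sense();print(s, hold_point_z)
for n in("top","scene"):
    im=snapshot(n);cv2.imwrite(f"pics/{n}0.png",im);cv2.imwrite(f"pics/{n}0b.png",cv2.resize(im,(800,600),interpolation=cv2.INTER_CUBIC))
    c=camera_params(n);print(n,c['fx'],-np.array(c['R']).T@np.array(c['t']))
E
```

```text
{'time': 0.0, 'joint_pos': array([ 6.52952973e+01,  7.51420355e+00,  8.53299500e+01, -1.11981632e-03,
        8.72632605e+01, -4.89254255e+00]), 'qd': array([-0.06097385, -0.0239603 , -0.08083051, -0.0776086 ,  0.06337021,
        0.00272981]), 'joint_efforts': array([ 4.91608171e-04, -5.69427788e+01, -5.00535321e+01, -1.64412068e-04,
        1.54514064e-02, -2.07123854e-06]), 'tool_pos': array([203.10649383, 563.97783682, 230.24745557]), 'tcp_rot': array([-1.79892882e+02, -8.04667774e-03,  1.60187887e+02]), 'ft_force': array([ 0.01085424, -0.58216384,  0.04927092]), 'wrist_torque': array([-0.07730208, -0.01782136,  0.00169203]), 'finger_gap': 85.25340968678071} 18.700000000000003
top 465.81724153614203 [ 271.63425046  -16.23419747 1512.59751524]
scene 375.28522320646914 [1005.43085426  724.48416053  599.42699791]
```

View pics/top0b.png

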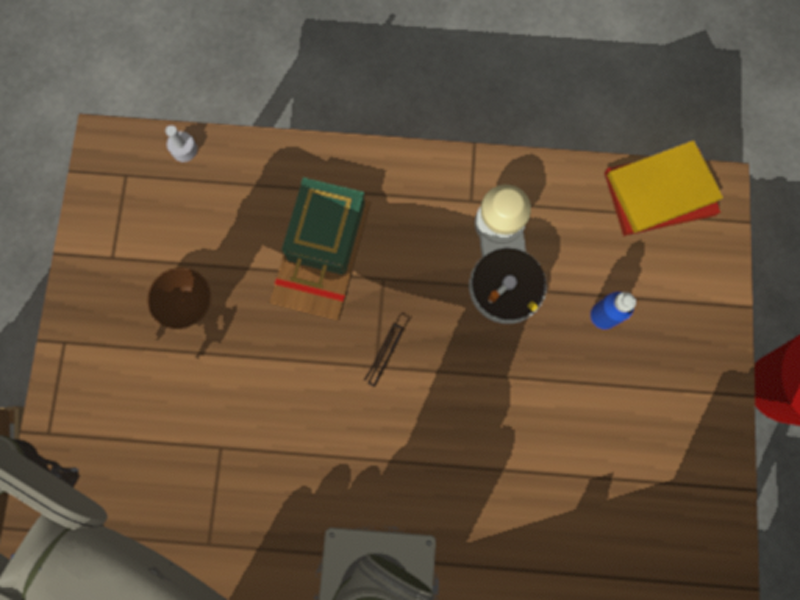

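View pics/scene0b.png

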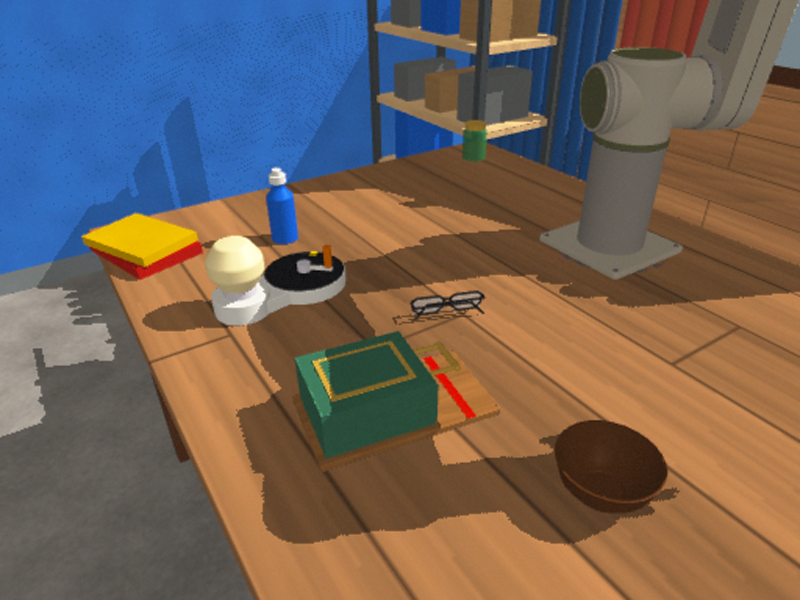

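Top view (800x600): the dial is centred near (508,285), with the knob at (494,296) and the mark at (533,307). The box is at about (325,225), its handle at (308,270) and the tape at (308,290). Both views are unobstructed, so I'll enlarge crops.

```bash
python3 - <<'E'
from h import *
im=cv2.imread("pics/top0.png")
a=im[150:214,290:358];b=im[150:214,165:245]
a=cv2.resize(a,None,fx=8,fy=8,interpolation=cv2.INTER_CUBIC)[:, :400*2]
cv2.imwrite("pics/lampc.png",a)
cv2.imwrite("pics/boxc.png",cv2.resize(b,None,fx=8,fy=8,interpolation=cv2.INTER_CUBIC))
# colour centroids
hsv=cv2.cvtColor(im,cv2.COLOR_BGR2HSV).astype(int)
def cen(m,x0,x1,y0,y1):
    k=np.zeros(m.shape,bool);k[y0:y1,x0:x1]=m[y0:y1,x0:x1];p=np.argwhere(k)[:,::-1];return p
H,S,V=hsv[...,0],hsv[...,1],hsv[...,2]
p=cen((H>22)&(H<35)&(S>150)&(V>110),328,352,185,205);print('mark',len(p),p.mean(0),ray('top',p.mean(0),30))
p=cen(((H<5)|(H>175))&(S>180)&(V>120),170,225,170,200);q=p.mean(0);print('tape',len(p),q,ray('top',q,12.5))
vx,vy,_,_=cv2.fitLine(p.astype(np.float32),cv2.DIST_L2,0,.01,.01).ravel();t=(p-q)@[vx,vy]
e=[q+np.array([vx,vy])*u for u in(t.min(),t.max())];print(e,[ray('top',x,12.5) for x in e])
p=cen((H<15)&(S>190)&(V>90),300,330,180,196);print('knob',len(p),p.tolist() if len(p)<30 else p.mean(0))
p=cen((V<45),295,352,155,210);(c,ax,an)=cv2.fitEllipse(cv2.convexHull(p.astype(np.int32)));print('dial',c,ax,ray('top',c,30))
E
```

```text
mark 18 [340.94444444 195.77777778] [ 579.7 -278.2   30. ]
tape 140 [198.06428571 185.04285714] [582.7 189.7  12.5]
[array([176.11043287, 179.55798436]), array([219.17087386, 190.31605231])] [array([595.5, 263.8,  12.5]), array([570.5, 118.8,  12.5])]
knob 13 [[315, 187], [316, 187], [317, 187], [315, 188], [316, 188], [317, 188], [315, 189], [316, 189], [317, 189], [318, 189], [315, 190], [316, 190], [317, 190]]
dial (325.0799255371094, 181.34474182128906) (43.97724914550781, 45.661224365234375) [ 623.6 -224.6   30. ]
```

View pics/lampc.png

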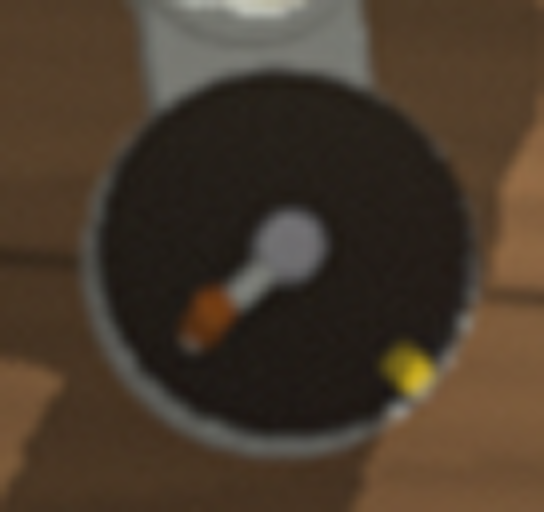

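View pics/boxc.png

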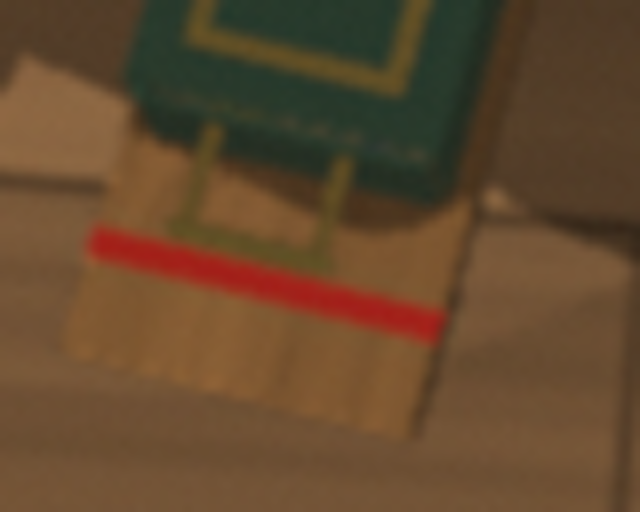

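Lamp crop: dial centre (287,254), hub (291,246), knob (208,318), mark (409,371). Box crop: the handle bar runs about (175,225) to (330,262), just behind the tape, which runs (90,242) to (443,328).

```bash
python3 - <<'E'
from h import *
f=lambda x,y,ox,oy:(ox+(x+.5)/8-.5,oy+(y+.5)/8-.5)
piv=ray('top',f(287,254,290,150),30)
kn=ray('top',f(208,318,290,150),70);mk=ray('top',f(409,371,290,150),30)
hb=ray('top',f(292,246,290,150),42)
print('piv',piv,'hub',hb,'knob',kn,np.hypot(*(kn-piv)[:2]),'mark',mk,np.hypot(*(mk-piv)[:2]))
az=lambda v:np.degrees(np.arctan2(v[1],v[0]))%360
print(az(kn-piv),az(mk-piv))
h=[ray('top',f(*p,165,150),74) for p in((178,224),(325,261),(252,243))];print('handle',h)
# mark reprojected in scene as check
for n,X in(('piv',piv),('knob',kn),('mark',mk),('handle',h[2])):print(n,proj('scene',X)*800/512)
s=sense();y=np.radians(s['tcp_rot'][2]);R=np.array([[np.cos(y),np.sin(y)],[np.sin(y),-np.cos(y)]])
print('tool shift to knob',R.T@(kn-s['tool_pos'])[:2])
E
```

```text
piv [ 623.8 -225.8   30. ] hub [ 624.4 -226.    42. ] knob [ 585.9 -190.1   70. ] 52.066303882645634 mark [ 579.1 -277.3   30. ] 68.19340144031528
136.71213577926923 229.04328834536395
handle [array([591.3, 219.3,  74. ]), array([580.9, 159.8,  74. ]), array([585.9, 189.3,  74. ])]
piv [303.90625 269.53125]
knob [327.8125 253.4375]
mark [312.96875 253.28125]
handle [446.40625 352.8125 ]
tool shift to knob [-615.72134751 -579.73468726]
```

servo_tool --pt "50 0 0 0 0 0 -0.115" --pt "50 0 0 0 0 0 -0.115" --pt "50 0 0 0 0 0 -0.115" --pt "50 -22 -43 0 0 0 0" --pt "50 -22 -43 0 0 0 0" --pt "50 -22 -43 0 0 0 0" --pt "50 -22 -43 0 0 0 0" --pt "50 -22 -43 0 0 0 0" --pt "50 -22 -43 0 0 0 0" --pt "50 -22 -43 0 0 0 0" --force 40

```text
time: 1.1
tool_pos: [360.9, 257.3, 223.9]
tcp_rot: [-179.4, -0.4, -178.6]
ft_force: [0.7, 0.4, 0.1]
finger_gap: 49.8
```

servo_tool --pt "50 -22 -44 0 0 0 0" --pt "50 -22 -44 0 0 0 0" --pt "50 -22 -44 0 0 0 0" --pt "50 -22 -44 0 0 0 0" --pt "50 -22 -44 0 0 0 0" --pt "50 -22 -44 0 0 0 0" --pt "50 -22 -44 0 0 0 0" --pt "50 -22 -44 0 0 0 0" --pt "50 -22 -44 0 0 0 0" --pt "50 -10 -20 0 0 0 0"

```text
time: 2.1
tool_pos: [578.1, -166.5, 223.0]
tcp_rot: [-179.5, -0.6, -178.8]
ft_force: [-1.1, 1.5, 1.0]
finger_gap: 50.5
```

Take a wrist picture here to refine the lamp points.

```bash
cat >> h.py <<'E'
from scipy.spatial.transform import Rotation as Ro
def wcam(s):
    T=np.array(camera_params('wrist')['tool_from_camera']);R=Ro.from_euler('xyz',s['tcp_rot'],degrees=True).as_matrix()
    return R@T[:3,:3], R@T[:3,3]+s['tool_pos']
def wray(s,px,z):
    c=camera_params('wrist');R,o=wcam(s);d=R@np.array([(px[0]-c['cx'])/c['fx'],(px[1]-c['cy'])/c['fy'],1]);return (o+d*(z-o[2])/d[2]).round(1)
def wproj(s,X):
    c=camera_params('wrist');R,o=wcam(s);p=R.T@(np.array(X,float)-o);return np.array([c['fx']*p[0]/p[2]+c['cx'],c['fy']*p[1]/p[2]+c['cy']]).round(1)
E
python3 - <<'E'
from h import *
import pickle
s=sense();im=snapshot('wrist');pickle.dump(s,open('w1.pkl','wb'));cv2.imwrite('pics/w1.png',cv2.resize(im,(768,576),interpolation=cv2.INTER_CUBIC))
print(s['tool_pos'],s['tcp_rot'])
for X in([623.8,-225.8,30],[585.9,-190.1,87],[579.1,-277.3,30]):print(wproj(s,X)*1.5)
E
```

```text
[ 578.05879548 -166.5207504   222.96394318] [-179.4721242    -0.55077271 -178.77904971]
[315.15 299.85]
[350.25 276.9 ]
[253.5  248.85]
```

View pics/w1.png

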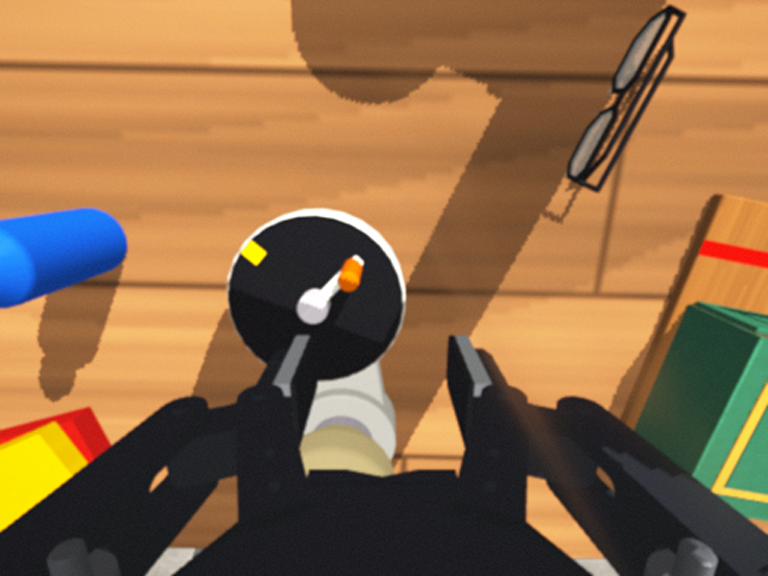

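The wrist view shows the mark at (254,252), the knob's orange body about (351,274), the hub at (313,306), and the dial spanning x 228–405, y 208–381. This agrees with the predictions to a few pixels.

```bash
python3 - <<'E'
from h import *
import pickle
s=pickle.load(open('w1.pkl','rb'))
g=lambda p,z:wray(s,(np.array(p)+.5)/1.5-.5,z)
im=cv2.imread('pics/w1.png');V=im.max(2);m=((V<60)).astype(np.uint8);m[:205]=0;m[345:]=0;m[:,:225]=0;m[:,410:]=0
# dial black-edge ellipse on upper half by hull
n,l,st,_=cv2.connectedComponentsWithStats(m);k=1+st[1:,4].argmax();h=cv2.convexHull(np.argwhere(l==k)[:,::-1].astype(np.int32)).reshape(-1,2)
h=h[(h[:,1]<338)];e=cv2.fitEllipseDirect(h.astype(np.float32));print(e)
P=np.array([g(q,30)[:2] for q in h])
from scipy.optimize import least_squares
r=least_squares(lambda p:np.hypot(P[:,0]-p[0],P[:,1]-p[1])-p[2],[624,-225,76],loss='soft_l1');print('circle',r.x.round(1),np.abs(r.fun).max())
hsv=cv2.cvtColor(im,cv2.COLOR_BGR2HSV);mm=cv2.inRange(hsv,(22,150,150),(35,255,255));mm[:200]=0;mm[300:]=0;mm[:,:228]=0;mm[:,300:]=0
q=np.argwhere(mm)[:,::-1].mean(0);mk=g(q,30);print('mark',q,mk)
mm=cv2.inRange(hsv,(5,180,120),(18,255,255));mm[:250]=0;mm[300:]=0;mm[:,:330]=0;mm[:,370:]=0
q=np.argwhere(mm)[:,::-1].mean(0);kn=g(q,66);print('knob',q,kn)
for c in(r.x[:2],[623.8,-225.8]):
  az=lambda v:np.degrees(np.arctan2(v[1]-c[1],v[0]-c[0]))%360
  print(az(kn),np.hypot(*(kn[:2]-c)),az(mk),np.hypot(*(mk[:2]-c)))
E
```

```text
((315.0224304199219, 298.6851806640625), (161.5782928466797, 173.53369140625), 113.8296127319336)
circle [ 626.6 -226.2   75.9] 0.4651513818537154
mark [253.61879896 252.70496084] [ 582.2 -277.7   30. ]
knob [350.26556017 275.22406639] [ 590.3 -192.    66. ]
136.6709453688882 49.902408693190466 229.21069229261153 67.96519075568573
134.74459702816102 47.588759176931696 231.28638027592478 66.51443452364299
```

servo_tool --pt "50 -6 -13 0 0 0 0" --pt "50 -5 -12 0 0 0 0" --pt "50 0 0 35 0 0 0" --pt "50 0 0 35 0 0 0" --pt "50 0 0 30 0 0 0" --pt "50 0 0 0 0 0 0"

```text
time: 2.75
tool_pos: [589.3, -196.7, 118.8]
tcp_rot: [-179.5, -0.6, -179.0]
ft_force: [0.2, 0.1, -0.2]
finger_gap: 50.1
```

servo_tool --pt "50 0 5 10 0 0 0" --pt "50 0 0 20 0 0 0" --pt "50 0 0 20 0 0 0" --pt "50 0 0 15 0 0 0" --pt "50 0 0 2 0 0 0"

```text
time: 3.25
tool_pos: [592.7, -191.3, 56.2]
tcp_rot: [-179.3, -0.1, -178.9]
ft_force: [0.2, -1.2, -0.2]
finger_gap: 50.0
```

```bash
python3 - <<'E'
from h import *
s=sense();print(s['tool_pos'],s['ft_force']);im=snapshot('wrist');cv2.imwrite('pics/w2.png',im)
E
```

```text
[ 592.74310126 -191.34533658   56.17488949] [ 0.15764282 -1.166066   -0.1873004 ]
```

View pics/w2.png

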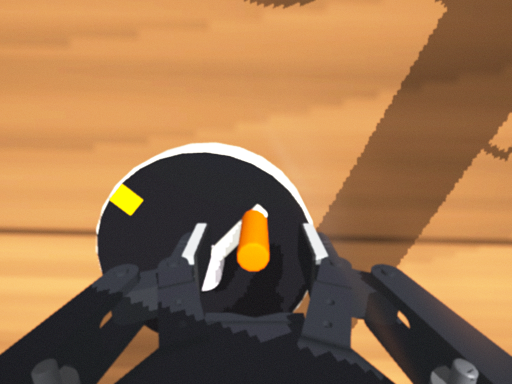

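Wrist view: the knob at (254,240) is centred between the pads (197 and 315). I'll go 5 mm lower, 2 mm back, and close.

servo_tool --pt "50 2 0 5 0 0 0" --pt "12 0 0 1 0 0 0" --pt "12 0 0 0 0 0 0" --pt "12 0 0 0 0 0 0" --pt "12 0 0 0 0 0 0" --pt "12 0 0 0 0 0 0" --force 40

```text
time: 3.9
tool_pos: [593.1, -192.0, 54.2]
tcp_rot: [-179.2, 0.2, -178.9]
ft_force: [0.7, -0.7, -1.8]
finger_gap: 14.7
```

servo_tool --pt "12 6.2 -8 0 0 0 0" --pt "12 4.5 -9 0 0 0 0" --pt "12 2.7 -9.7 0 0 0 0" --pt "12 0.6 -10 0 0 0 0" --pt "12 -1.3 -9.9 0 0 0 0"

```text
time: 4.4
tool_pos: [575.1, -227.8, 53.9]
tcp_rot: [179.7, -0.7, -178.5]
ft_force: [-16.5, 7.4, 10.2]
finger_gap: 14.7
```

servo_tool --pt "12 0 0 0 0 0 0" --pt "12 0 0 0 0 0 0"

```text
time: 4.6
tool_pos: [574.7, -227.5, 53.9]
tcp_rot: [179.6, -0.7, -178.5]
ft_force: [2.3, 1.9, -3.3]
finger_gap: 14.9
```

servo_tool --pt "12 -1.5 -11 0 0 0 0" --pt "12 -3.5 -9.5 0 0 0 0" --pt "12 -5 -8.5 0 0 0 0" --pt "12 0 0 0 0 0 0" --pt "12 0 0 0 0 0 0"

```text
time: 5.1
tool_pos: [583.6, -253.1, 53.7]
tcp_rot: [179.2, -1.1, -178.3]
ft_force: [-1.7, 3.1, -1.1]
finger_gap: 15.2
```

servo_tool --pt "12 -5 -6 0 0 0 0" --pt "12 -5 -5 0 0 0 0" --pt "12 0 0 0 0 0 0" --pt "12 0 0 0 0 0 0"

```text
time: 5.5
tool_pos: [593.6, -262.3, 53.7]
tcp_rot: [179.2, -1.2, -178.2]
ft_force: [-0.1, 2.8, -0.6]
finger_gap: 14.9
```

servo_tool --pt "12 -1 -2 0 0 0 0" --pt "12 0 0 0 0 0 0" --pt "12 0 0 0 0 0 0"

```text
time: 5.8
tool_pos: [594.1, -262.8, 53.7]
tcp_rot: [179.1, -1.2, -178.1]
ft_force: [-0.9, 1.9, -1.7]
finger_gap: 14.8
```

```bash
python3 - <<'E'
from h import *
s=sense();print(s['tool_pos'],s['ft_force']);im=snapshot('wrist');cv2.imwrite('pics/w3.png',cv2.resize(im[150:320,100:350],None,fx=3,fy=3,interpolation=cv2.INTER_CUBIC))
E
```

```text
[ 594.08127382 -262.8381323    53.70158136] [-0.88047758  1.93402511 -1.72890686]
```

View pics/w3.png

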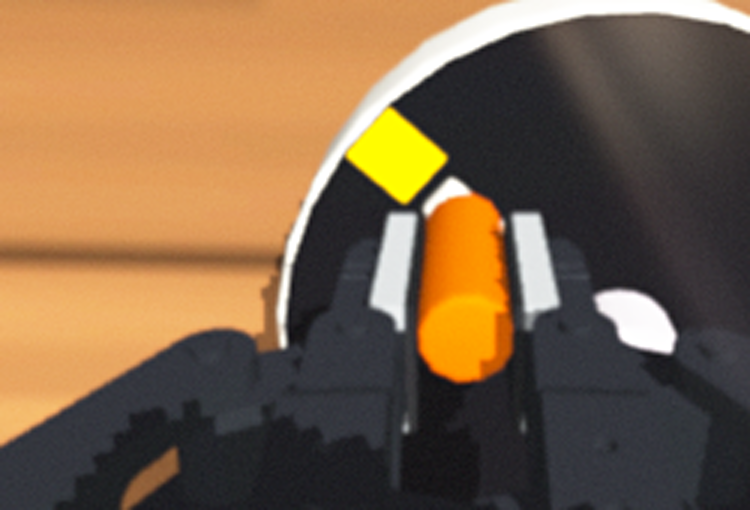

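The knob sits next to the mark: arm tip (447,185), mark (397,156). I'll release, rise and measure the angle.

servo_tool --pt "45 0 0 0 0 0 0" --pt "45 0 0 0 0 0 0" --pt "45 0 0 0 0 0 0" --pt "45 0 0 -30 0.015 0.02 0" --pt "45 0 0 -45 0 0 0" --pt "45 15 20 -45 0 0 0" --pt "45 15 20 -45 0 0 0" --pt "45 0 0 0 0 0 0"

```text
time: 6.65
tool_pos: [567.6, -225.7, 222.8]
tcp_rot: [180.0, -2.6, -178.4]
ft_force: [1.6, -1.1, 0.4]
finger_gap: 44.9
```

```bash
python3 - <<'E'
from h import *
import pickle
s=sense();print(s['tool_pos'],s['tcp_rot'],s['ft_force']);im=snapshot('wrist');pickle.dump(s,open('w4.pkl','wb'))
p=wproj(s,[615,-240,50]);print(p);x0,y0=(np.array(p)-[75,65]).astype(int).clip(0);print(x0,y0)
cv2.imwrite('pics/w4raw.png',im);cv2.imwrite('pics/w4.png',cv2.resize(im[y0:y0+130,x0:x0+150],None,fx=4,fy=4,interpolation=cv2.INTER_CUBIC))
E
```

```text
[ 567.62306994 -225.66048153  222.75930116] [ 179.95645067   -2.55561694 -178.36062147] [ 1.58855834 -1.14051363  0.40794515]
[241.7 212.1]
166 147
```

View pics/w4.png

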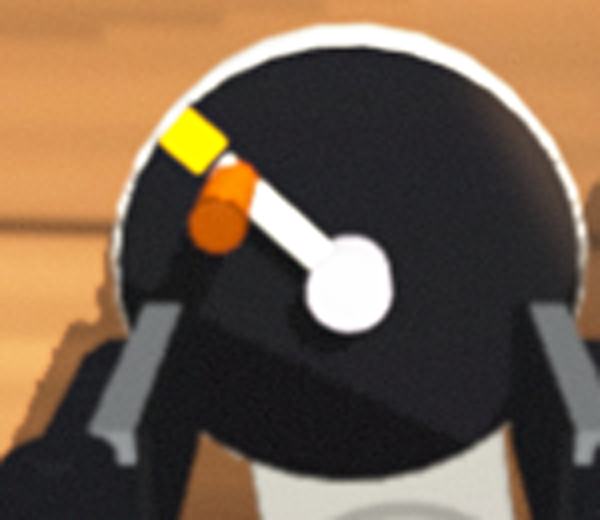

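```bash
python3 - <<'E'
from h import *
import pickle
s=pickle.load(open('w4.pkl','rb'))
g=lambda p,z:wray(s,(np.array(p)+.5)/4-.5+[166,147],z)[:2]
im=cv2.imread('pics/w4.png')
# dial black/white rim (upper arc) -> circle at z=30
V=im.max(2);pts=[]
from scipy.optimize import least_squares
for a in np.radians(np.r_[195:228:3,240:345:3]):
    r=np.arange(150,270);x=(350+r*np.cos(a)).round().astype(int).clip(0,599);y=(262+r*np.sin(a)).round().astype(int).clip(0,519)
    v=V[y,x].astype(int);k=np.argmax(v>130)
    if k:pts.append(g((x[k],y[k]),30))
P=np.array(pts);r=least_squares(lambda p:np.hypot(P[:,0]-p[0],P[:,1]-p[1])-p[2],[624,-225,76],loss='soft_l1');c=r.x[:2];print(r.x.round(1),np.abs(r.fun).round(1).max())
hsv=cv2.cvtColor(im,cv2.COLOR_BGR2HSV);mm=cv2.inRange(hsv,(22,150,150),(35,255,255));mm[220:]=0
q=np.argwhere(mm)[:,::-1].mean(0);mk=g(q,30)
az=lambda v:np.degrees(np.arctan2(v[1],v[0]))%360
print('mark',q,mk,az(mk-c),np.hypot(*(mk-c)))
U=[g(p,42) for p in((258,178),(333,240))];L=[g(p,42) for p in((250,215),(305,268))]
print('arm edges',az(U[0]-U[1]),az(L[0]-L[1]))
for p,z in(((229,159),42),((318,255),42),((219,226),87),((240,172),45)):w=g(p,z);print(p,w,az(w-c),np.hypot(*(w-c)))
mm=cv2.inRange(hsv,(3,170,90),(18,255,255));mm[:140]=0;mm[270:]=0;mm[:,:180]=0;mm[:,270:]=0
q=np.argwhere(mm)[:,::-1].mean(0);w=g(q,66);print('knob',q,w,az(w-c),np.hypot(*(w-c)))
E
```

```text
[ 624.9 -225.3   75.5] 15.2
mark [193.5759542  141.18244275] [ 581.8 -277.2] 230.26876281524048 67.47382552135161
arm edges 230.45262198781242 225.81612399558568
(229, 159) [ 584.4 -264.4] 223.96559815752005 56.30847434832078
(318, 255) [ 615.4 -235.9] 228.02276635845078 14.246266011867199
(219, 226) [ 592.  -262.1] 228.1709245366647 49.37453520667201
(240, 172) [ 587.7 -260.7] 223.55047932115045 51.36598776150757
knob [222.74827048 208.8341888 ] [ 593.5 -263.6] 230.6214804424439 49.53717784545095
```

Knob azimuth is 228–230.6° against 229–230° for the mark, so the lever points at it. Now the drawer.

servo_tool --pt "45 -2 43 0 0 -0.022 0" --pt "45 -2 43 0 0 -0.022 0" --pt "45 -2 43 0 0 0 0" --pt "45 -2 43 0 0 0 0" --pt "45 -2 43 0 0 0 0" --pt "45 -2 43 0 0 0 0" --pt "45 -2 43 0 0 0 0" --pt "45 -2 43 0 0 0 0" --pt "45 -2 43 0 0 0 0" --pt "45 0 20 0 0 0 0"

```text
time: 7.7
tool_pos: [571.9, 188.9, 206.8]
tcp_rot: [-180.0, -0.8, -179.1]
ft_force: [-0.3, -0.6, 1.0]
finger_gap: 44.9
```

servo_tool --pt "45 0 0 0 0 0 0.147" --pt "45 0 0 0 0 0 0.147" --pt "45 0 0 0 0 0 0.147" --pt "45 0 0 0 0 0 0.147" --pt "45 0 0 0 0 0 0.147" --pt "45 0 0 0 0 0 0.147" --pt "45 0 0 0 0 0 0.147" --pt "45 0 0 0 0 0 0.147" --pt "45 0 0 0 0 0 0.147" --pt "45 0 0 0 0 0 0.147"

```text
time: 8.7
tool_pos: [567.4, 189.6, 189.2]
tcp_rot: [-177.9, 0.2, 95.1]
ft_force: [-0.0, 0.0, 0.3]
finger_gap: 44.6
```

servo_tool --pt "34 0 0 -10 -0.037 0 0.13" --pt "34 0 0 -10 0 0 0.13" --pt "34 3 10 0 0 0 0" --pt "34 0 0 0 0 0 0"

```text
time: 9.1
tool_pos: [577.5, 188.9, 202.7]
tcp_rot: [-179.8, 0.5, 79.5]
ft_force: [0.3, -0.1, 0.7]
finger_gap: 33.9
```

```bash
python3 - <<'E'
from h import *
import pickle
s=sense();print(s['tool_pos'],s['tcp_rot']);im=snapshot('wrist');pickle.dump(s,open('w5.pkl','wb'))
print(wproj(s,[585.9,189.3,70])*1.5,wproj(s,[582.7,189.7,12.5])*1.5)
cv2.imwrite('pics/w5.png',cv2.resize(im,(768,576),interpolation=cv2.INTER_CUBIC))
E
```

```text
[577.50678567 188.90067018 202.70744104] [-179.77414603    0.53233614   79.47825251]
[393.15 263.1 ] [387.75 246.  ]
```

View pics/w5.png

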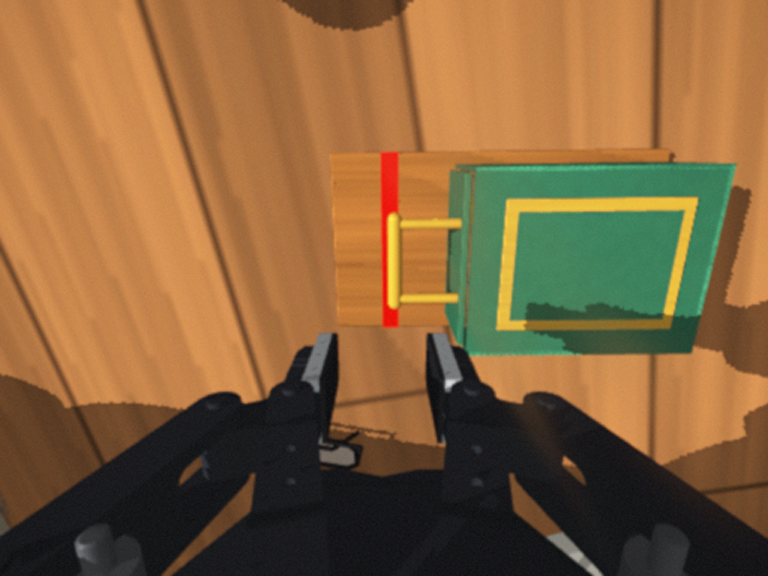

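Handle bar centre is at (394,261), ends (393,216) and (395,306). The tape runs (390,153) to (390,326). Both match the predictions.

```bash
python3 - <<'E'
from h import *
import pickle
s=pickle.load(open('w5.pkl','rb'))
g=lambda p,z:wray(s,(np.array(p)+.5)/1.5-.5,z)[:2]
h=[g(p,72) for p in((393,214),(395,308))];t=[g(p,12.5) for p in((389.5,153),(390.5,326))]
y=t[0]-t[1];print('tape',t,np.hypot(*y),'handle',h,np.hypot(*(h[0]-h[1])))
y/=np.hypot(*y);hh=h[0]-h[1];print(np.degrees(np.arctan2(-y[0],y[1])),np.degrees(np.arctan2(-hh[0],hh[1])))
a=np.radians(-9.8);x=np.array([np.cos(a),np.sin(a)]);H=(h[0]+h[1])/2;T=(t[0]+t[1])/2
print('H',H,'T',T,'H-T along x',(H-T)@x,'pull',45+(H-T)@x)
# front lower edge check: drawer front face at z14: predicted pixel
for d in(0,):
  F=H+45*x;print(wproj(s,[*F,14])*1.5,wproj(s,[*F,87])*1.5)
e=H-s['tool_pos'][:2];yw=np.radians(80);print('tool shift',e@[np.cos(yw),np.sin(yw)],e@[np.sin(yw),-np.cos(yw)])
E
```

```text
tape [array([597.3, 263.1]), array([571.9, 117.7])] 147.60189700677972 handle [array([591.7, 223.7]), array([581.2, 156.8])] 67.71897813759446
-9.90903899325065 -8.91984378366228
H [586.45 190.25] T [584.6 190.4] H-T along x 1.848536037069497 pull 46.84853603706949
[445.8 244.2] [462.3  267.45]
tool shift 2.881803335545987 8.573038141532932
```

servo_tool --pt "34 3 8.5 20 0 0 0" --pt "34 0 0 35 0 0 0" --pt "34 0 0 30 0 0 0" --pt "34 0 0 0 0 0 0"

```text
time: 9.55
tool_pos: [586.3, 189.1, 112.9]
tcp_rot: [-179.7, 0.6, 80.1]
ft_force: [-1.1, 0.4, -0.8]
finger_gap: 34.1
```

servo_tool --pt "34 0 0 20 0 0 0" --pt "34 0 0 20 0 0 0" --pt "34 0 0 15 0 0 0" --pt "34 0 0 5 0 0 0" --pt "34 0 0 0 0 0 0"

```text
time: 10.05
tool_pos: [587.6, 188.7, 53.9]
tcp_rot: [-179.7, 0.5, 80.5]
ft_force: [1.2, -0.4, 1.3]
finger_gap: 34.3
```

servo_tool --pt "34 0 -1 3 0 0 0" --pt "4 0 0 1 0 0 0" --pt "4 0 0 0 0 0 0" --pt "4 0 0 0 0 0 0" --pt "4 0 0 0 0 0 0" --pt "4 0 0 0 0 0 0" --pt "4 0 0 0 0 0 0" --force 70

```text
time: 10.75
tool_pos: [586.2, 189.6, 52.5]
tcp_rot: [-179.7, 0.5, 80.6]
ft_force: [0.3, 0.3, -2.4]
finger_gap: 7.3
```

servo_tool --pt "4 0 -8 0 0 0 0" --pt "4 0 -8 0 0 0 0" --pt "4 0 -8 0 0 0 0" --pt "4 0 -8 0 0 0 0" --pt "4 0 -8 0 0 0 0" --pt "4 0 0 0 0 0 0"

```text
time: 11.35
tool_pos: [548.9, 196.1, 52.5]
tcp_rot: [179.8, 0.4, 80.5]
ft_force: [5.4, 0.5, -8.3]
finger_gap: 7.3
```

Pulled 38 mm, and the 5.4 N reading matches the spring (3 + 60·0.038). About 9.5 mm to go.

servo_tool --pt "4 0 -5 0 0 0 0" --pt "4 0 -5 0 0 0 0" --pt "4 0 0 0 0 0 0" --pt "4 0 0 0 0 0 0"

```text
time: 11.75
tool_pos: [541.1, 197.4, 52.6]
tcp_rot: [179.5, 0.3, 80.5]
ft_force: [5.9, -0.1, -8.3]
finger_gap: 7.4
```

```bash
python3 - <<'E'
from h import *
s=sense();print(s['tool_pos'],s['ft_force'],s['finger_gap']);im=snapshot('wrist');sc=snapshot('scene');tp=snapshot('top')
a=cv2.resize(im[60:260,150:450],(600,400));b=cv2.resize(sc[190:300,180:345],(390*3//3+9,266));c=cv2.resize(tp[150:214,165:245],(400,320))
p=np.zeros((600,800,3),np.uint8)
a=cv2.resize(im[80:260,200:420],(440,360));p[:360,:440]=a
b=cv2.resize(sc[200:290,240:330],(360,360));p[:360,440:]=b
c=cv2.resize(tp[155:207,165:281],(535,240));p[360:,:535]=c
d=cv2.resize(tp[155:207,298:355],(263,240));p[360:,537:]=d
cv2.imwrite('pics/w6.png',p)
E
```

```text
[541.13744875 197.43411424  52.55058931] [ 5.8904694  -0.12757974 -8.25601066] 7.410136170756764
```

View pics/w6.png

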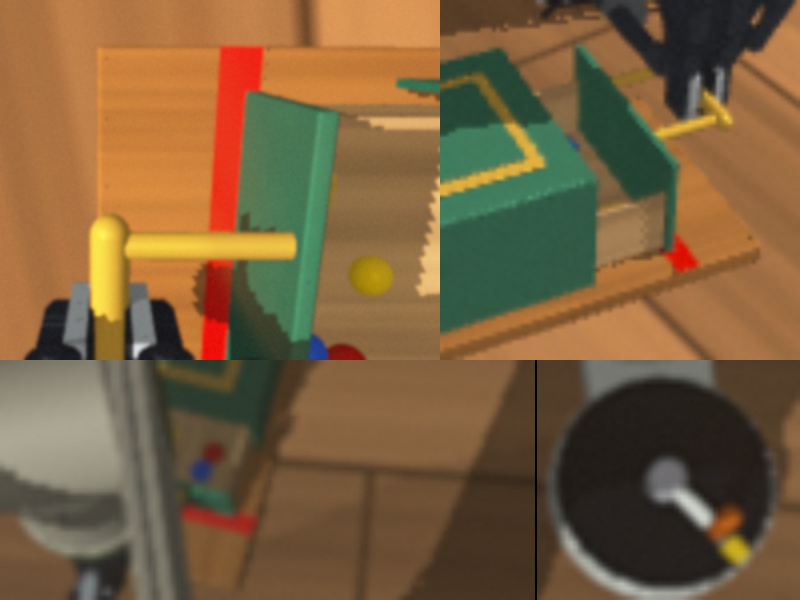

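Wrist panel: the front's lower edge (247,93) to (230,340) lies over the tape (217–260 wide), about 2 mm short of its centre. The scene panel agrees, and in the top panel the lever arm runs straight at the mark. I'll pull 2 mm more.

servo_tool --pt "4 0 -3 0 0 0 0" --pt "4 0 0 0 0 0 0" --pt "4 0 0 0 0 0 0" --pt "4 0 0 0 0 0 0" --pt "4 0 0 0 0 0 0" --pt "4 0 0 0 0 0 0" --pt "4 0 0 0 0 0 0"

```text
time: 12.6
tool_pos: [542.6, 197.2, 52.5]
tcp_rot: [179.1, 0.2, 80.4]
ft_force: [5.9, 0.5, -8.0]
finger_gap: 7.5
```

```bash
python3 - <<'E'
from h import *
s=sense();print(s['tool_pos'],s['ft_force'],s['finger_gap']);im=snapshot('wrist');sc=snapshot('scene')
p=np.hstack([cv2.resize(im[80:260,200:420],(440,360)),cv2.resize(sc[200:290,240:330],(360,360))])
cv2.imwrite('pics/w7.png',p);print(sense()['tool_pos'])
E
```

```text
[542.59767202 197.20010449  52.53026273] [ 5.90900257  0.4624562  -7.98957078] 7.5031731344508135
[542.67798788 197.17827187  52.55078533]
```

View pics/w7.png

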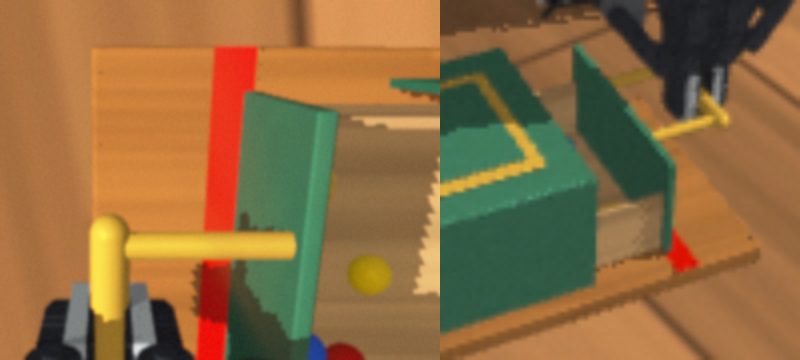

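Zero rows let the spring creep the drawer back, because each row retargets from the sagged pose. It is now about 4.5 mm short, so I'll pull again and end on a pull row with no trailing zero rows.

servo_tool --pt "4 0 -4 0 0 0 0" --pt "4 0 -2.5 0 0 0 0" --pt "4 0 -1 0 0 0 0"

```text
time: 13.0
tool_pos: [537.7, 198.1, 52.6]
tcp_rot: [178.9, 0.1, 80.4]
ft_force: [6.8, 1.0, -9.6]
finger_gap: 7.9
```

```bash
python3 - <<'E'
from h import *
print(sense()['tool_pos'])
for i in range(6): im=snapshot('wrist');print(sense()['tool_pos'][:2])
sc=snapshot('scene')
p=np.hstack([cv2.resize(im[80:260,200:420],(440,360)),cv2.resize(sc[200:290,240:330],(360,360))])
cv2.imwrite('pics/w8.png',p);s=sense();print(s['tool_pos'],s['ft_force'],s['finger_gap'],s['time'])
E
```

```text
[537.69195435 198.08351744  52.58003685]
[537.68293504 198.09460743]
[537.62799294 198.0870975 ]
[537.68515286 198.09380579]
[537.67471306 198.08056432]
[537.72490594 198.05974499]
[537.68557173 198.0725569 ]
[537.693177   198.06145889  52.5558037 ] [ 5.21806897  0.84702756 -7.93617296] 7.650550448927732 13.35
```

View pics/w8.png

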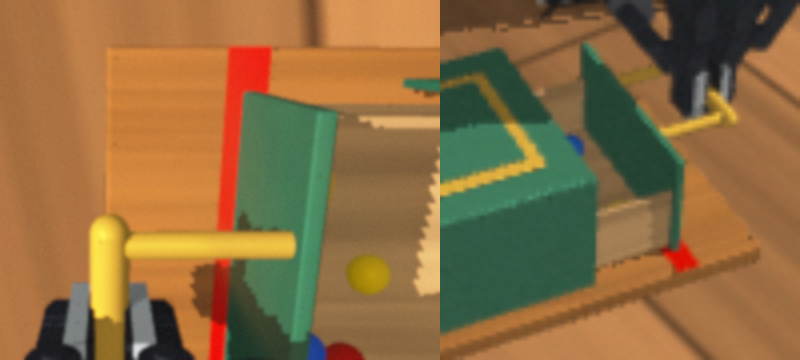

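The front's lower edge (247 at row 93) is centred on the tape (226–268), and the pose held steady for 0.35 s.

```bash
python3 -c "
from h import *
print(hand_in())"
```

```text
the job is handed in; nothing more can be done
None
```

I set the lever first, then pulled the drawer out to the tape, and handed the job in at about 13.4 s with the gripper still holding the handle.

- **Lever:** I gripped the knob, swung it to the yellow mark and released it. Afterwards the wrist camera put the knob at 228–231° and the mark at 229–230°. Two other readings of the lever arm gave 224–226°, which I put down to the knob hiding part of the arm. A later top view showed the arm running straight at the mark.
- **Drawer:** It is about 49 mm out, with the lower edge of its front within about 1 mm of the tape's centre line. On the first try it crept back a couple of millimetres while held, so I pulled again. After that the arm's position stayed put for 0.35 s, with 5–7 N at the wrist, as expected from the spring.
- **Other objects:** The arm's path stayed clear of the bowl, spray bottle and glasses, and I saw no unexpected contact forces. I did not take a final picture of them.

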